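# Flip the hot trivet onto the tea board

### The arm

A 6-joint arm with a two-finger parallel gripper is mounted at the origin on the work surface. World frame = base frame: x ahead of the robot, y to its left, z up, the work surface at z = 0. Lengths are in m, angles in rad, forces in N, time in s.
With the tool pointing down it reaches from about 0.35 to 1 m from the base axis. Payload 7.1 kg.
Tool frame: the origin (TCP) lies between the finger pads; the fingertips stand 22 mm ahead of it and the grasp point (between the pads) lies 3 mm ahead of it; x points along the fingers, y is the direction in which the jaws open and shut, and the axes are right-handed (so a half turn about x gives the same grasp; the last joint's range is limited). The gripper opens to 85 mm and grips with 20 to 120 N. Pads are 22 mm wide; open, the fingers measure 114 mm over their backs; the gripper's body (76 mm by 85 mm) begins 54 mm behind the grasp point. The pads swing forward as they close: fully open they stand 13 mm farther back than shut.
Start: joints at [1.284, 0.423, 1.63, -0, 1.089, -0.019], TCP at [0.165, 0.603, 0.253] pointing down, gripper open.
Joint ranges: [-3, 3], [-0.9, 2.11], [0.09, 2.58], [-1.31, 4.45], [0.11, 2.69], [-2.54, 2.54]. Speed limits (rad/s): [2.39, 2.39, 3.01, 3.14, 3.14, 3.14].

### API

Orientations are given as a rotation vector (axis times angle).
In Python, from rig import manip gives the robot as it stands. The module is installed in compiled form; this text tells all that it offers. Calls block until the motion is done:
- manip.move_to(position, orientation): joint-space move of the TCP to a pose.
- manip.servo_line(position, orientation=None, rate=0.15): straight line of the TCP; orientation=None keeps the orientation; rate is the mean speed in m/s.
- manip.set_joints(angles): joint-space move.
- manip.command_gripper(opening, f_grip=None): finger opening in m; f_grip is the grip in N (None keeps the last); returns when the fingers have stopped.
- manip.hold(seconds).
- manip.solve_ik(position, orientation): joint angles nearest the present ones, or None.
- manip.camera(name): name is "scene" or "top" or "wrist"; returns a dict with "image" (480x640x3 uint8, red, green, blue), "fx", "fy", "cx", "cy" (pixels), "cam_to_world" (4x4, takes a point from camera to world coordinates); the wrist camera has in their place "mount" (4x4, takes a point from camera to tool coordinates, whose origin is the TCP and whose axes are the tool frame's). Camera axes: x right, y down, z forward; pixel columns grow to the right and rows downward; lengths in m; the calibration is good to about 2 mm. A picture is of the moment at which its call begins: read the wrist's pose just before it. There is no depth.
A pose or a line that the arm cannot do raises manip.IKError and nothing moves.
- manip.sign_off(): hands the job in, once; it reports no verdict.
Readings, each from a call of its own:
- manip.get_time(): time.
- manip.get_joint_positions(): joint angles.
- manip.get_joint_vel(): joint speeds.
- manip.get_tau(): joint torques, N m.
- manip.get_position(): TCP position.
- manip.get_ee_rot(): TCP orientation.
- manip.get_contact_force(): force on the tool from outside, world axes, zero at the start.
- manip.get_torque(): the same for the moment, N m.
- manip.get_width(): finger opening in m.
Only numpy, scipy, OpenCV 4.12 (cv2) and the standard library are available. Lean on these libraries where they do the work, as an engineer would, in place of code of your own. Each camera call takes 0.05 s, during which the arm holds its last target.

### The job

Take the spatula from its rest and use it to turn the round trivet over, so that it ends up lying flat and wholly on the wooden tea board, nowhere sticking out over the edge, with its blue glazed face up; it is still hot, so never touch it with the gripper, and tip it over rather than lifting it off into the air or tossing it. Then put the spatula back in its rest. Leave the mug on the board and the other things on the desk where they are.

Things in the scene. Friction and masses are not known exactly. Their poses are not given: they have to be found in the camera images.
- trivet: round pot stand, 100 mm across, 10 mm thick, 0.12 to 0.2 kg; one side cork, the other blue glaze with a white ring. Starts cork up on the desk, 10 to 50 mm from the board's -y edge. Origin at its centre, mid thickness; z points out of the cork side (up at the start). The glazed side's rim is bevelled, 5 mm across by 4 mm high: a blade pushed along the desk wedges under it once a stop holds it.
- board: light wooden tea board fixed to the desk: flat slab 220 mm (its x) by 230 mm (its y), 10 mm high, square edges. Origin on the desk under its centre. The trivet starts on the desk off the middle of its -y edge (115 mm from the origin); that edge is a stop to push the trivet against and tip it over. A mug stands on the +y half.
- spatula: cranked serving spatula, 0.14 kg. x points from handle to blade, z up. Origin under the handle's middle, in the plane of the blade's underside. Black handle 110 mm long (x -55 to 55), 18 mm wide, 22 mm high, axis 42 mm above the blade's underside; thin sloping shank; flat steel blade 2.4 mm thick, 62 mm wide, x 70 to 138 mm. Lies in its rest at the start.
- spatula_grip (a point): point on the spatula's handle axis, 15 mm in front of its middle and 42 mm above the blade's underside: a good place to grip it
- spatula_tip (a point): middle of the front edge of the blade, on its underside
- rest: spatula rest fixed to the desk: blue plate 3 mm thick, 225 by 84 mm (the blade lies on it), and a grey block at x = -42 mm, 16 mm long, that carries the handle's rear end in a notch 32 mm wide between two cheeks, 46 mm high over the desk. Origin on the desk, 3 mm below that of the spatula lying in it; same axes.
- rest_grip (a point): where the point spatula_grip is when the spatula lies in its rest
- mug: white mug, 74 mm across, 85 mm high, standing on the back half of the tea board; origin at the centre of its foot; not to be moved
- tea_tin: green square tea tin with brass lid, 73 by 73 by 103 mm, bystander at the back; origin at its foot
- jar: amber jar, 72 mm across, 100 mm high, bystander at the back; origin at its foot
- cup: blue cup, 76 mm across, 75 mm high, bystander at the back; origin at its foot
- bowl: white bowl, 110 mm across, 50 mm high, bystander on the left; origin at its foot
- punch: paper punch, 110 by 60 by 55 mm, bystander on the right; origin at its foot
Things that resemble listed ones, but are neither listed nor needed, are in the scene too. What is shaped like the spatula but red, turquoise or yellow is not meant.

How it is judged:
On the way, in this order (a step that is already met when the one before it is completed fails the run):
1. the spatula is out of its rest (distance between spatula_grip and rest_grip above 0.06 m), for 0.1 s.
2. the trivet is tipped up by the spatula, by more than 35 degrees (angle between trivet's own z axis and vertical above 0.61 rad and contact force between spatula and trivet above 0.05 N), for 0.05 s.
3. the trivet lies glazed side up (angle between trivet's own z axis and vertical above 3 rad), for 0.2 s.
At the end, for the whole second after the job is handed in: The trivet lies flat (within 5 degrees) and at rest on the tea board, glazed face up, wholly within the board's outline (2 mm over the edge is allowed). The spatula lies at rest in its rest, upright, its handle within 25 mm and about 10 degrees of where it was kept (angle between trivet's own z axis and vertical above 3.04 rad and height (world z) of trivet between 0.012 and 0.018 m and y of trivet in the frame of board between -0.067 and 0.067 m and x of trivet in the frame of board between -0.062 and 0.062 m and linear speed of each of trivet, spatula below 0.02 m/s and distance between spatula_grip and rest_grip below 0.025 m and angle between spatula's own z axis and vertical below 0.15 rad and angle between the x axis of spatula and the x axis of rest, either way round below 0.2 rad); the robot touches nothing.
It fails at once if the gripper touched the hot trivet (contact force between any of the fingers, the arm and trivet above 0.3 N).
It fails at once if the trivet was lifted off or tossed: its centre rose more than 110 mm above the desk (height (world z) of trivet above 0.11 m).
It fails at once if the mug was moved by more than 25 mm or tipped (distance of mug from where it was at the start of the episode above 0.025 m or angle between mug's own z axis and vertical above 0.3 rad).
It fails at once if a bystander was moved by more than 30 mm (distance of any of tea_tin, jar, cup, bowl, punch from where it was at the start of the episode above 0.03 m).
It also fails if it takes over 58 s, if anything falls off the work surface, if the arm or the gripper's body presses on something with over 40 N, if the wrist force passes 120 N, or if a joint passes its speed limit or range.

## Working session

There is one attempt and no reset: what is moved stays moved. The work goes in short steps, each a Python script; the robot and the scene stay as the last script left them, time stands still between calls to the robot, and variables do not carry over. Pictures are saved under pics/ and viewed, and the job is handed in when it is done.

```bash
mkdir -p pics; ls; python3 - <<'E'
from rig import manip
import cv2,numpy as np,pickle
print(manip.get_time(),manip.get_position(),manip.get_ee_rot(),manip.get_width())
d={}
for n in ["scene","top","wrist"]:
    c=manip.camera(n); d[n]=c
    cv2.imwrite(f"pics/{n}0.png",c["image"][:,:,::-1])
    print(n,c["fx"],c["cx"],c["cy"],np.round(c.get("cam_to_world",c.get("mount")),3).tolist())
pickle.dump(d,open("d0.pkl","wb"))
E
```

```text
pics
0.0 [0.16522441 0.6022198  0.25253152] [ 0.20898298  1.56076849 -0.21142718] 0.08517932698036389
scene 448.5861977864279 318.20150176294567 226.34432254809738 [[-0.673, 0.596, -0.438, 1.11], [0.74, 0.547, -0.392, 0.492], [0.006, -0.588, -0.809, 1.197], [0.0, 0.0, 0.0, 1.0]]
top 551.1473195376512 315.1722826758405 245.7123771340917 [[-0.026, -0.983, 0.18, 0.291], [-0.999, 0.031, 0.028, -0.075], [-0.033, -0.179, -0.983, 1.365], [0.0, 0.0, 0.0, 1.0]]
wrist 391.514375755818 324.63228170760755 241.73843441609998 [[-0.0, -0.269, 0.963, -0.12], [1.0, 0.0, 0.0, 0.0], [-0.0, 0.963, 0.269, -0.068], [0.0, 0.0, 0.0, 1.0]]
```

View pics/scene0.png

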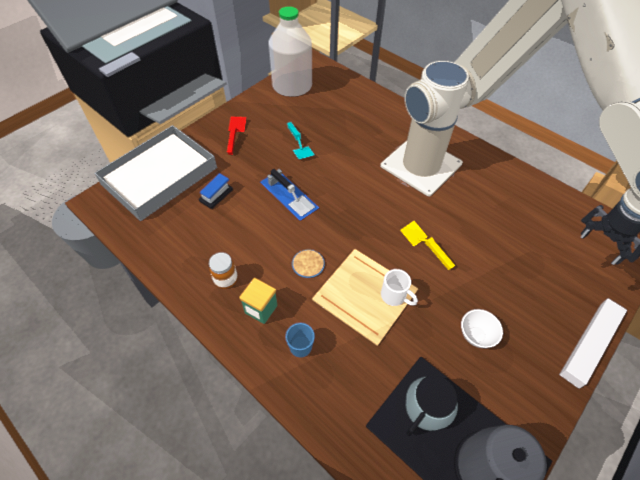

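View pics/top0.png

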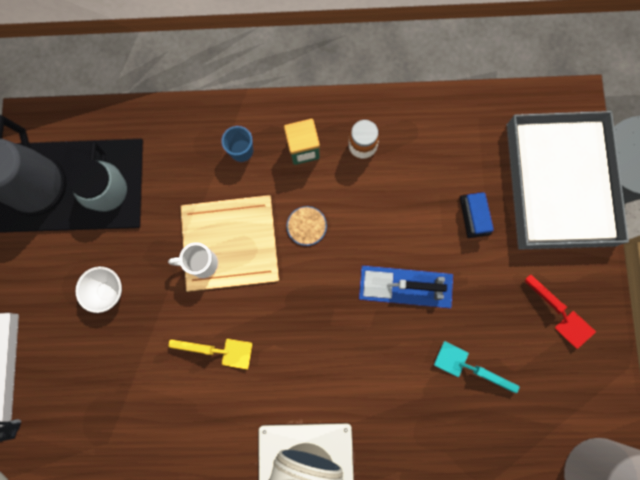

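Top view: the board is at about (229,243), with the trivet to its right at (307,226). The rest holds the black-handled spatula at (405,287), with its blade pointing left, towards +y. Next I'll measure these.

```bash
cat > h.py <<'E'
import numpy as np,cv2,pickle
from scipy.spatial.transform import Rotation as R
def ray(c,uv,z,T=None):
    T=c["cam_to_world"] if T is None else T
    uv=np.atleast_2d(uv).astype(float)
    d=np.stack([(uv[:,0]-c["cx"])/c["fx"],(uv[:,1]-c["cy"])/c["fy"],np.ones(len(uv))],1)@T[:3,:3].T
    o=T[:3,3]; return o+d*((z-o[2])/d[:,2])[:,None]
def big(m,near=None):
    cs,_=cv2.findContours(m.astype(np.uint8),cv2.RETR_EXTERNAL,cv2.CHAIN_APPROX_NONE)
    return max(cs,key=cv2.contourArea)[:,0]
def rect(c,cnt,z):
    P=ray(c,cnt,z)[:,:2].astype(np.float32)
    r=cv2.minAreaRect(P); return r
E
python3 - <<'E'
from h import *
d=pickle.load(open("d0.pkl","rb"))
for n in ["top","scene"]:
    c=d[n]; im=c["image"]; hsv=cv2.cvtColor(im,cv2.COLOR_RGB2HSV)
    H,S,V=[hsv[:,:,i].astype(int) for i in range(3)]
    if n=="top": roi=(180,190,285,295),(283,200,332,250),(355,262,458,312)
    else: roi=(305,245,420,345),(288,245,329,281),(258,168,322,222)
    def sub(m,r):
        o=np.zeros_like(m); x0,y0,x1,y1=r; o[y0:y1,x0:x1]=m[y0:y1,x0:x1]; return o
    wood=sub((V>150)&(H>10)&(H<30)&(S>50),roi[0])
    wood=cv2.morphologyEx(wood.astype(np.uint8),cv2.MORPH_OPEN,np.ones((3,3)))
    r=rect(c,big(wood),.010); print(n,"board",r)
    tr=sub(((H>5)&(H<25)&(V>140)&(S>60)),roi[1])
    cn=big(tr); P=ray(c,cn,.010)[:,:2].astype(np.float32)
    print("cork",cv2.minEnclosingCircle(P),cv2.fitEllipse(P)[:2])
    bl=sub((H>100)&(H<125)&(S>150)&(V>60),roi[2])
    bl=cv2.morphologyEx(bl.astype(np.uint8),cv2.MORPH_CLOSE,np.ones((25,25)))
    print("rest",rect(c,big(bl),.003),rect(c,cv2.convexHull(big(bl))[:,0],.003))
    x0,y0,x1,y1=(160,180,500,330) if n=="top" else (250,160,430,360)
    cv2.imwrite(f"pics/{n}_crop.png",cv2.resize(im[y0:y1,x0:x1,::-1],None,fx=min(800/(x1-x0),600/(y1-y0)),fy=min(800/(x1-x0),600/(y1-y0)),interpolation=cv2.INTER_CUBIC))
E
```

```text
top board ((0.5552189350128174, 0.1801079511642456), (0.22406534850597382, 0.23367711901664734), 4.873135566711426)
cork ((0.5920469760894775, -0.01641080342233181), 0.047487806528806686) ((0.5920239686965942, -0.01577797904610634), (0.09108913689851761, 0.0924018993973732))
rest ((0.43124979734420776, -0.2572532892227173), (0.22183898091316223, 0.08157166838645935), 82.90348052978516) ((0.43124979734420776, -0.2572532892227173), (0.22183898091316223, 0.08157166838645935), 82.90348052978516)
scene board ((0.5544281601905823, 0.18218833208084106), (0.22636066377162933, 0.23354922235012054), 4.87752628326416)
cork ((0.5887731909751892, -0.014701873064041138), 0.04790075495839119) ((0.5899398922920227, -0.014244841411709785), (0.08963274210691452, 0.09169920533895493))
rest ((0.4303107261657715, -0.2547680735588074), (0.22168366611003876, 0.08161979168653488), 82.86170959472656) ((0.4303107261657715, -0.2547680735588074), (0.22168366611003876, 0.08161979168653488), 82.86170959472656)
```

View pics/top_crop.png

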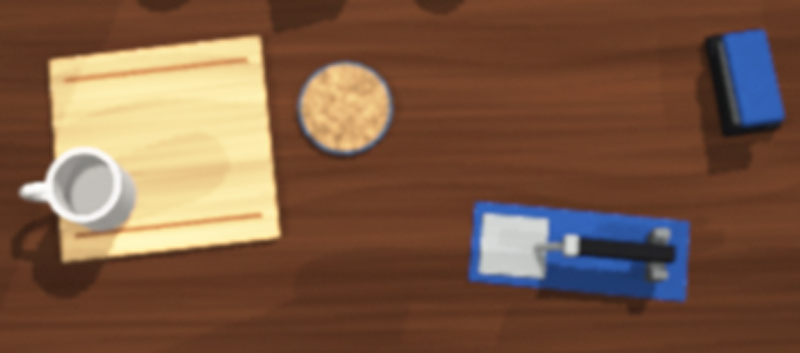

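View pics/scene_crop.png

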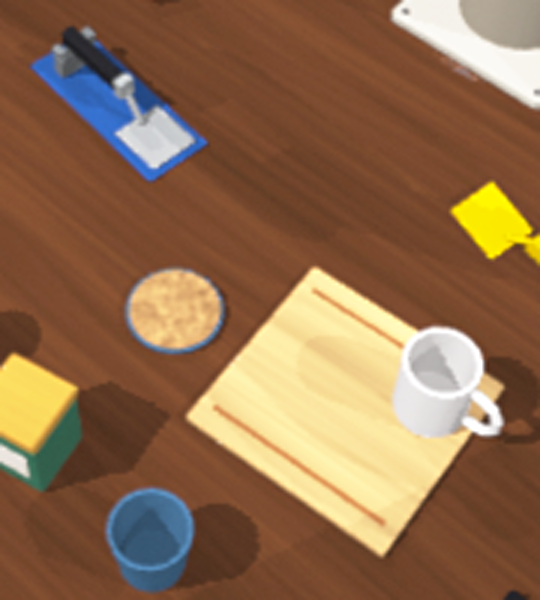

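```bash
cat >> h.py <<'E'
S=+1
GX=0.015   # grip x in spatula frame
GZ=0.042
def spat2tool(pos,Rs,s=None,gx=None):
    """spatula origin+rotation matrix -> TCP pos, rotvec"""
    s=S if s is None else s; gx=GX if gx is None else gx
    Rt=np.stack([-Rs[:,2],s*Rs[:,1],s*Rs[:,0]],1)
    return pos+Rs@np.array([gx,0,GZ+.003]),R.from_matrix(Rt).as_rotvec()
def spatR(yaw,pitch):
    return (R.from_euler('z',yaw)*R.from_euler('y',pitch)).as_matrix()
def tip2tool(tip,yaw,pitch,**k):
    Rs=spatR(yaw,pitch); return spat2tool(np.array(tip)-Rs@np.array([.138,0,0]),Rs,**k)
BC=np.array([.555,.181]); BY=np.deg2rad(4.875)
bx=np.array([np.cos(BY),np.sin(BY)]); by=np.array([-np.sin(BY),np.cos(BY)])
def b2w(x,y,z): return np.array([*(BC+x*bx+y*by),z])
def traj(th,t,ey=-.115,pmax=np.deg2rad(65)):
    """tip (board y,z) and pitch for trivet tilt th; t=distance of tip from far rim"""
    er=np.array([np.cos(th),-np.sin(th)]); n=np.array([np.sin(th),np.cos(th)])
    C=np.array([0,max(.006*np.cos(th),.010*np.cos(th)-.005*np.sin(th),0)])
    T=C-.010*n-t*er
    p=min(th,pmax); T=T-.0024*np.array([np.sin(p),np.cos(p)])
    return ey+T[0],max(T[1],0),p
E
python3 - <<'E'
from h import *
from rig import manip
q0=manip.get_joint_positions()
ry=np.deg2rad(82.9)
ro=np.array([.431,-.256])-.0415*np.array([np.cos(ry),np.sin(ry)])
for s in (1,-1):
    print("s",s)
    for z in (.003,.15): print(manip.solve_ik(*spat2tool(np.array([*ro,z]),spatR(ry,0),s=s)))
    for y,z,p in [(-.27,.08,.08),(-.16,0,.08)]+[traj(np.deg2rad(a),.04) for a in (20,40,60,80,90,100)]:
        q=manip.solve_ik(*tip2tool(b2w(.019,y,z),BY+np.pi/2,p,s=s)); print(np.round([y,z,p],3),None if q is None else np.round(q,2))
E
```

```text
s 1
None
None
[-0.27  0.08  0.08] None
[-0.16  0.    0.08] None
[-0.157  0.01   0.349] None
[-0.154  0.021  0.698] [ 0.22  0.64  1.79 -0.84  1.02 -2.44]
[-0.146  0.031  1.047] [ 0.4   0.74  1.73 -1.    1.35 -2.22]
[-0.134  0.038  1.134] [ 0.46  0.78  1.7  -1.02  1.44 -2.19]
[-0.127  0.039  1.134] [ 0.47  0.78  1.69 -1.01  1.45 -2.2 ]
[-0.12   0.04   1.134] [ 0.48  0.78  1.68 -1.    1.46 -2.2 ]
s -1
[-6.06593032e-01  5.98474384e-01  1.97603888e+00 -4.44089210e-16
  5.67079389e-01 -4.82674655e-01]
[-6.06593032e-01  3.41161633e-01  1.92154102e+00 -4.44089210e-16
  8.78890005e-01 -4.82674655e-01]
[-0.27  0.08  0.08] [-0.31  0.58  1.68 -0.1   0.85 -0.33]
[-0.16  0.    0.08] [-0.14  0.67  1.78 -0.12  0.68 -0.13]
[-0.157  0.01   0.349] [ 0.02  0.62  1.8  -0.52  0.77  0.31]
[-0.154  0.021  0.698] [ 0.22  0.64  1.79 -0.84  1.02  0.71]
[-0.146  0.031  1.047] [ 0.4   0.74  1.73 -1.    1.35  0.92]
[-0.134  0.038  1.134] [ 0.46  0.78  1.7  -1.02  1.44  0.95]
[-0.127  0.039  1.134] [ 0.47  0.78  1.69 -1.01  1.45  0.95]
[-0.12   0.04   1.134] [ 0.48  0.78  1.68 -1.    1.46  0.94]
```

```bash
sed -i 's/^S=+1/S=-1/; s/deg2rad(65)/deg2rad(62)/' h.py; python3 - <<'E'
from h import *
from rig import manip
ry=np.deg2rad(82.9)
ro=np.array([.431,-.256])-.0415*np.array([np.cos(ry),np.sin(ry)])
manip.move_to(*spat2tool(np.array([*ro,.18]),spatR(ry,0)))
manip.hold(.2)
p=manip.get_position(); r=manip.get_ee_rot(); c=manip.camera("wrist")
T=np.eye(4); T[:3,:3]=R.from_rotvec(r).as_matrix(); T[:3,3]=p
c["cam_to_world"]=T@c["mount"]; pickle.dump(c,open("w1.pkl","wb"))
cv2.imwrite("pics/w1.png",c["image"][:,:,::-1]); print(manip.get_time(),p,r)
E
```

```text
3.625 [ 0.42795418 -0.28200837  0.22498256] [ 1.29947252  1.14840449 -1.29941113]
```

View pics/w1.png

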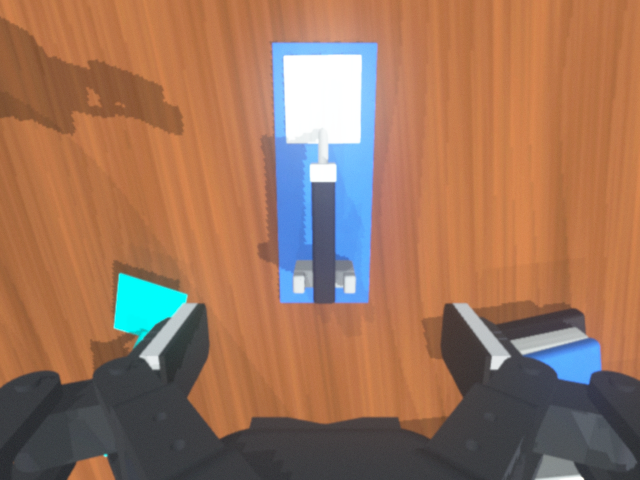

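The wrist view shows the plate spanning rows 42–302, the blade's front edge at about (322,55), and the handle's rear end at (324,302).

```bash
python3 - <<'E'
from h import *
c=pickle.load(open("w1.pkl","rb")); im=c["image"]; hsv=cv2.cvtColor(im,cv2.COLOR_RGB2HSV)
H,S_,V=[hsv[:,:,i].astype(int) for i in range(3)]
m=np.zeros_like(H); m[30:320,250:400]=1
bl=((H>95)&(H<125)&(S_>100)&(m>0)).astype(np.uint8); bl=cv2.morphologyEx(bl,cv2.MORPH_CLOSE,np.ones((5,5)))
print("plate",rect(c,big(bl),.003))
wh=((V>200)&(S_<40)&(m>0)); wh[145:]=0
print("blade",rect(c,big(wh),.0054))
bk=((V<60)&(m>0)).astype(np.uint8); bk=cv2.morphologyEx(bk,cv2.MORPH_OPEN,np.ones((9,9))); cn=big(bk)
print("handle",rect(c,cn,.056),cn.min(0),cn.max(0))
P=ray(c,cn,.056)[:,:2]; 
ry=np.deg2rad(83); ex=np.array([np.cos(ry),np.sin(ry)]);ey=np.array([-ex[1],ex[0]])
print("handle proj",(P@ex).min(),(P@ex).max(),np.median(P@ey))
B=ray(c,big(wh),.0054)[:,:2]; print("blade",(B@ex).min(),(B@ex).max(),(B@ey).min(),(B@ey).max())
B=ray(c,big(bl),.003)[:,:2]; print("plate",(B@ex).min(),(B@ex).max(),(B@ey).min(),(B@ey).max())
E
```

```text
plate ((0.43057194352149963, -0.2570006251335144), (0.22318008542060852, 0.08325479924678802), 82.80645751953125)
blade ((0.43776461482048035, -0.18924161791801453), (0.06882871687412262, 0.06210979446768761), 83.43575286865234)Traceback (most recent call last):
  File "<stdin>", line 9, in <module>
  File "h.py", line 10, in big
    return max(cs,key=cv2.contourArea)[:,0]
           ~~~^^^^^^^^^^^^^^^^^^^^^^^^
ValueError: max() iterable argument is empty
```

```bash
cat >> h.py <<'E'
RY=np.deg2rad(83.1); RO=np.array([.4255,-.2925])
E
python3 - <<'E'
from h import *
from rig import manip
c=pickle.load(open("w1.pkl","rb"))
ex=np.array([np.cos(RY),np.sin(RY)]);ey=np.array([-ex[1],ex[0]])
for uv,z in [((324,302),.050),((322,182),.056),((322,55),.0054)]:
    P=ray(c,uv,z)[0,:2]-RO; print(uv,P@ex,P@ey)
Rs=spatR(RY,0)
manip.move_to(*spat2tool(np.array([*RO,.12]),Rs))
manip.servo_line(spat2tool(np.array([*RO,.003]),Rs)[0],rate=.1)
print(manip.get_contact_force())
manip.command_gripper(.010,110)
print(manip.get_width(),manip.get_contact_force(),manip.get_position())
c=manip.camera("wrist"); cv2.imwrite("pics/w2.png",c["image"][:,:,::-1])
E
```

```text
(324, 302) -0.054399671285516954 -0.0005283823018577809
(322, 182) 0.0438943557519778 0.000622712721614121
(322, 55) 0.1381999773919705 0.0005256415389288428
[ 0.46813631  0.7658542  -0.00575712]
0.01662930272364736 [-1.07142951  1.00564282  4.36534086] [ 0.42743156 -0.27769297  0.04838379]
```

View pics/w2.png

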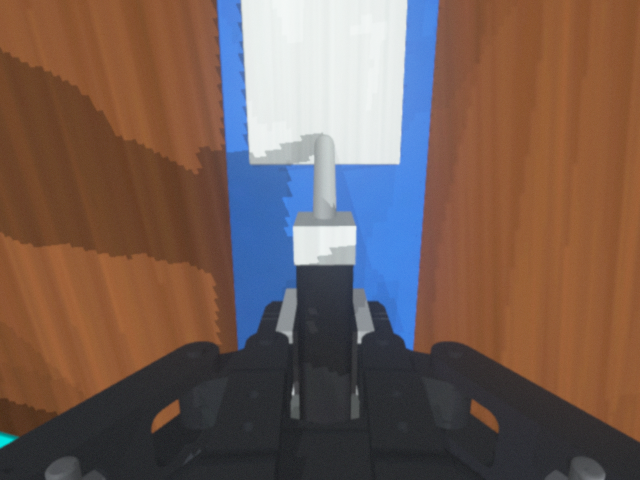

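```bash
python3 - <<'E'
from h import *
from rig import manip
print("t",manip.get_time())
P=manip.get_position(); r=manip.get_ee_rot(); np.save("grasp.npy",np.r_[P,r])
manip.servo_line(P+[0,0,.09],rate=.2)
print(manip.get_contact_force())
d=np.array([.591,-.015])-BC; print("trivet in board",d@bx,d@by)
tx=d@bx
YW=BY+np.pi/2
manip.move_to(*tip2tool(b2w(tx,-.278,.05),YW,.09))
manip.servo_line(tip2tool(b2w(tx,-.278,.006),YW,.09)[0],rate=.1)
manip.hold(.15); f0=manip.get_contact_force()
for z in np.arange(.005,-.004,-.001):
    manip.servo_line(tip2tool(b2w(tx,-.278,z),YW,.09)[0],rate=.02)
    f=manip.get_contact_force()-f0; print(round(z,4),np.round(f,2),manip.get_position()[2])
    if f[2]>1.5: break
print("t",manip.get_time(),manip.get_width())
p=manip.get_position(); r=manip.get_ee_rot(); c=manip.camera("wrist")
T=np.eye(4); T[:3,:3]=R.from_rotvec(r).as_matrix(); T[:3,3]=p
c["cam_to_world"]=T@c["mount"]; pickle.dump(c,open("w3.pkl","wb"))
cv2.imwrite("pics/w3.png",c["image"][:,:,::-1])
c=manip.camera("scene"); cv2.imwrite("pics/s3.png",cv2.resize(c["image"][100:380,160:480,::-1],None,fx=2,fy=2))
E
```

```text
t 5.975
[ 0.33199665 -0.30666769 -0.68054282]
trivet in board 0.01921326220930107 -0.19835032280103967
0.005 [-0.17  0.28 -1.01] 0.06117108520956362
0.004 [-1.41  0.2  -0.11] 0.05979003513779691
0.003 [-0.1  -0.68 -1.17] 0.05874323045957267
0.002 [-0.21 -0.36  0.21] 0.05777116718955298
0.001 [-0.07  0.47 -0.52] 0.05682075232498621
0.0 [ 0.12 -1.06  0.57] 0.05600199751291558
-0.001 [-1.48 -1.31  4.7 ] 0.055297723095014344
t 9.8667 0.016135809504021163
```

View pics/w3.png

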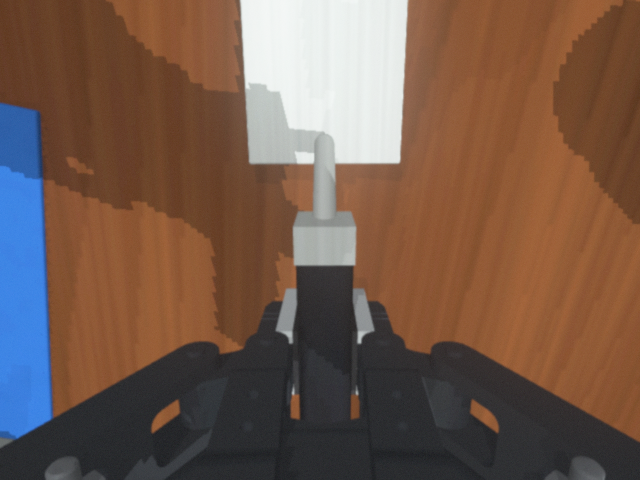

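View pics/s3.png

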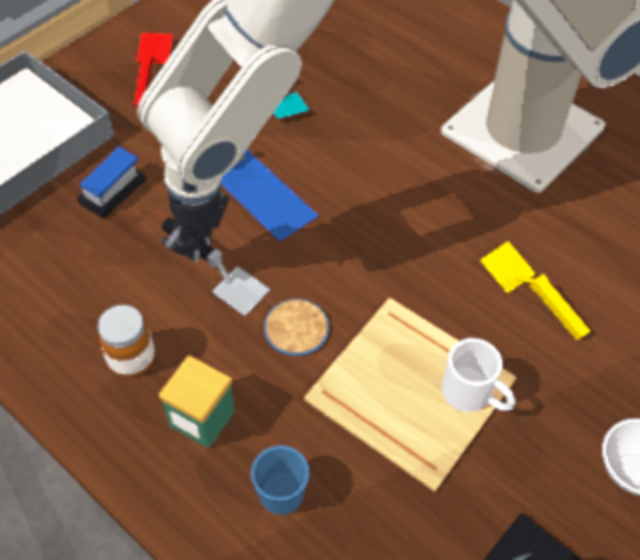

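The blade touches the desk just behind the trivet and is lined up with it. Next I push, watching the force.

```bash
python3 - <<'E'
from h import *
from rig import manip
tx=.0192; YW=BY+np.pi/2; Z=-.0007
f0=manip.get_contact_force()
for y in [-.25,-.235,-.22,-.21,-.20,-.19,-.18,-.17,-.16]:
    manip.servo_line(tip2tool(b2w(tx,y,Z),YW,.09)[0],rate=.05)
    f=manip.get_contact_force(); print(y,np.round([f[:2]@bx,f[:2]@by,f[2]],2))
    if abs(f[:2]@by)>25: print("high"); break
print("t",manip.get_time(),manip.get_width())
c=manip.camera("wrist"); cv2.imwrite("pics/w4.png",c["image"][:,:,::-1])
c=manip.camera("scene"); cv2.imwrite("pics/s4.png",cv2.resize(c["image"][200:380,240:440,::-1],None,fx=3,fy=3))
E
```

```text
-0.25 [1.03 2.66 3.76]
-0.235 [0.58 0.55 2.98]
-0.22 [0.2  0.11 2.95]
-0.21 [ 0.97 -2.03  3.46]
-0.2 [ 1.06 -0.06  3.42]
-0.19 [ 1.15 -0.29  3.46]
-0.18 [ 0.64 -1.01  4.  ]
-0.17 [-0.06 -0.92  3.37]
-0.16 [ 1.34 -1.25  3.26]
t 13.675 0.016385733632354637
```

View pics/w4.png

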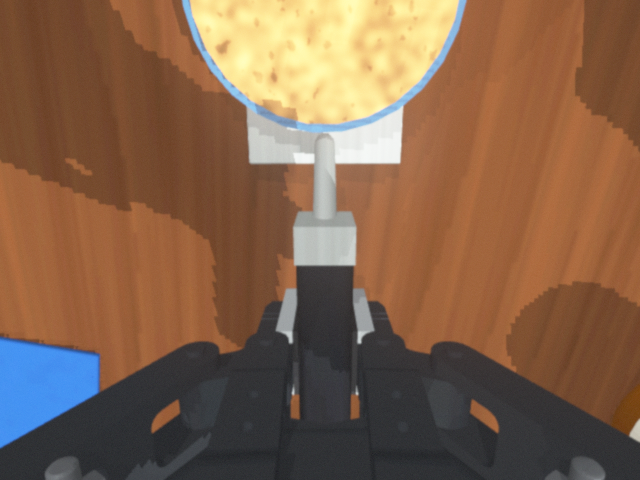

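View pics/s4.png

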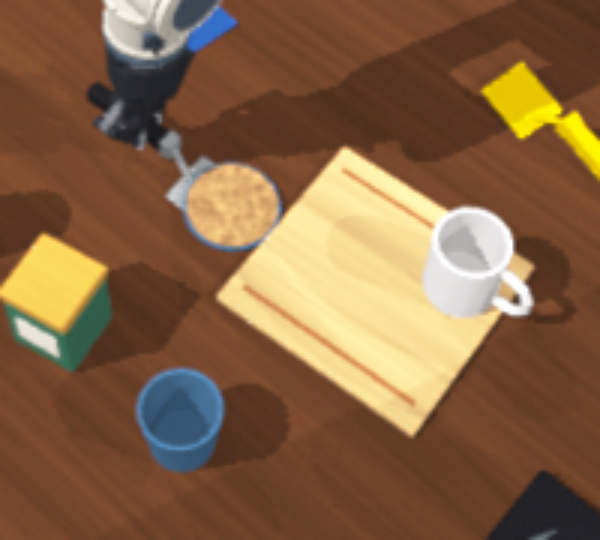

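The trivet is against the board edge and about 53 mm onto the blade, centred. Next I tip it up to about 60°.

```bash
python3 - <<'E'
from h import *
from rig import manip
tx=.0192; YW=BY+np.pi/2
for a in [10,15,20,25,30,35,40,45,50,55,60]:
    y,z,p=traj(np.deg2rad(a),.045)
    manip.servo_line(*tip2tool(b2w(tx,y,z),YW,p),rate=.1)
    f=manip.get_contact_force(); print(a,np.round([f[:2]@bx,f[:2]@by,f[2]],2))
    if np.linalg.norm(f)>25: print("high"); break
print("t",manip.get_time(),manip.get_width())
c=manip.camera("wrist"); cv2.imwrite("pics/w5.png",c["image"][:,:,::-1])
c=manip.camera("scene"); cv2.imwrite("pics/s5.png",cv2.resize(c["image"][180:380,220:440,::-1],None,fx=3,fy=3))
E
```

```text
10 [-0.07  1.24 -1.77]
15 [-0.81  0.25 -2.51]
20 [-0.37  0.18 -2.09]
25 [-0.03  0.34 -2.07]
30 [ 0.31 -0.54 -1.67]
35 [ 0.31 -0.17 -1.47]
40 [ 0.57 -0.68 -3.4 ]
45 [-0.6   0.36 -1.82]
50 [-0.54 -0.33 -1.57]
55 [ 0.01 -0.32 -1.89]
60 [ 0.17 -0.42 -1.65]
t 17.0333 0.01620227718777644
```

View pics/w5.png

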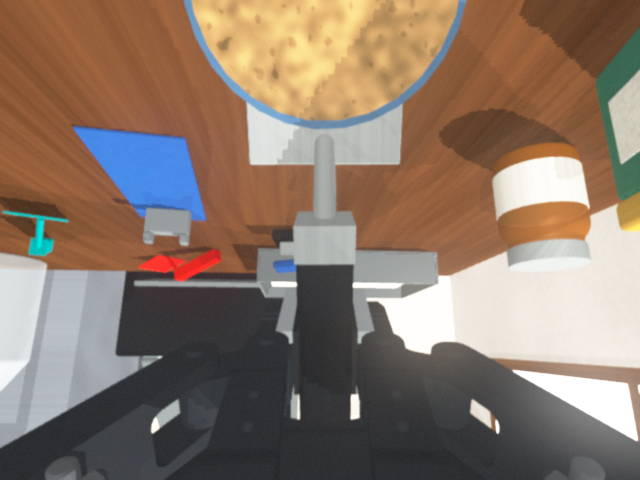

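View pics/s5.png

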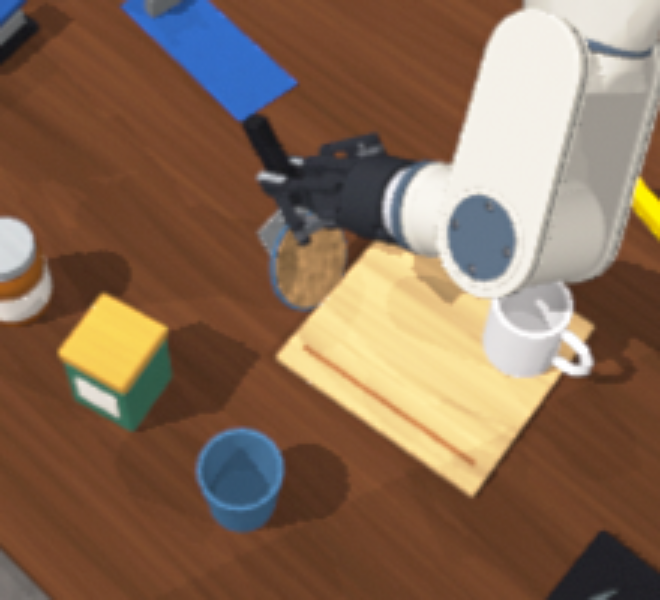

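```bash
python3 - <<'E'
from h import *
from rig import manip
tx=.0192; YW=BY+np.pi/2
for a in [66,72,78,84,90]:
    y,z,p=traj(np.deg2rad(a),.045)
    manip.servo_line(*tip2tool(b2w(tx,y,z),YW,p),rate=.06)
    f=manip.get_contact_force(); print(a,np.round([y,z,p],4),np.round([f[:2]@bx,f[:2]@by,f[2]],2))
for i,dy in enumerate([.004,.008,.012]):
    manip.servo_line(*tip2tool(b2w(tx,y+dy,z+dy/4),YW,p),rate=.04)
    f=manip.get_contact_force(); print(dy,np.round([f[:2]@bx,f[:2]@by,f[2]],2))
manip.hold(.3)
print("t",manip.get_time(),manip.get_width())
c=manip.camera("wrist"); cv2.imwrite("pics/w6.png",c["image"][:,:,::-1])
c=manip.camera("scene"); cv2.imwrite("pics/s6.png",cv2.resize(c["image"][180:380,220:440,::-1],None,fx=3,fy=3))
E
```

```text
66 [-0.1446  0.0384  1.0821] [ 0.33 -0.8  -1.82]
72 [-0.1405  0.0404  1.0821] [ 0.79 -0.3  -1.89]
78 [-0.1363  0.0421  1.0821] [ 0.24 -0.58 -1.38]
84 [-0.1318  0.0432  1.0821] [ 1.17  0.11 -0.92]
90 [-0.1271  0.0439  1.0821] [-0.56  0.75 -1.75]
0.004 [ 0.3  -0.15 -1.25]
0.008 [-0.78  0.81 -1.49]
0.012 [-0.12  0.74 -2.13]
t 19.4833 0.016171576802904455
```

View pics/w6.png

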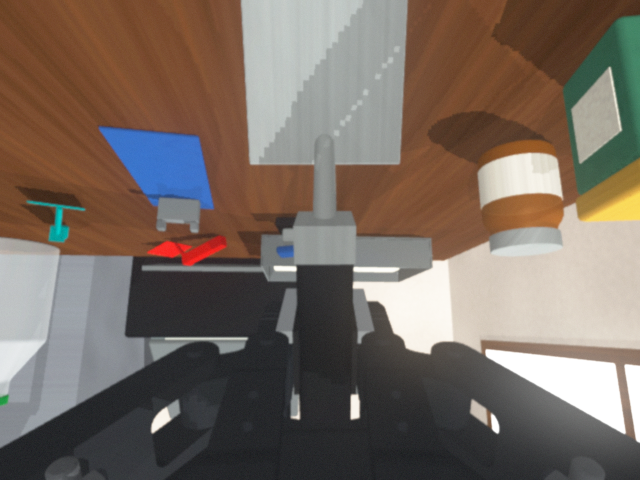

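View pics/s6.png

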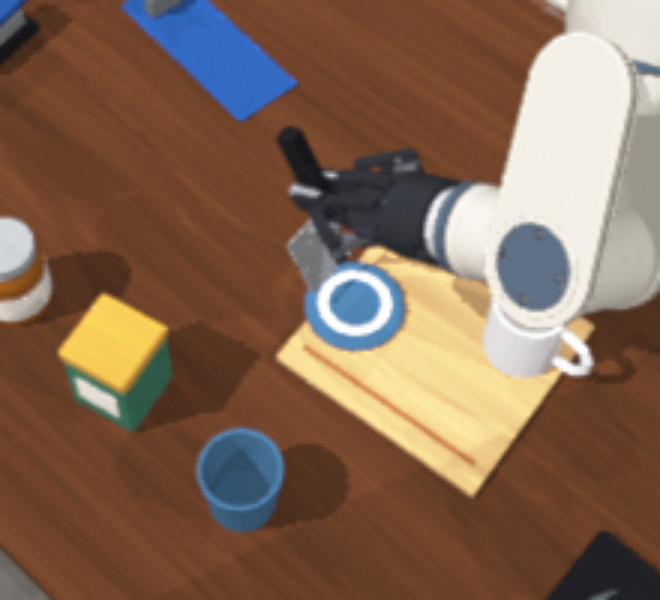

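The trivet has flipped and lies glaze up on the board, still overhanging the -y edge by about 10 mm. I'll back off and measure it from the top camera.

```bash
python3 - <<'E'
from h import *
from rig import manip
tx=.0192; YW=BY+np.pi/2
for y,z,p in [(-.15,.055,1.0),(-.19,.045,.5),(-.21,.030,.09)]:
    manip.servo_line(*tip2tool(b2w(tx,y,z),YW,p),rate=.15)
manip.hold(.1)
print("t",manip.get_time(),manip.get_width())
for n in ("top","scene"):
    c=manip.camera(n); pickle.dump(c,open(n+"7.pkl","wb"))
    im=c["image"]; hsv=cv2.cvtColor(im,cv2.COLOR_RGB2HSV); H,S_,V=[hsv[:,:,i].astype(int) for i in range(3)]
    x0,y0,x1,y1=(170,180,330,310) if n=="top" else (270,230,430,345)
    cv2.imwrite(f"pics/{n}7.png",cv2.resize(im[y0:y1,x0:x1,::-1],None,fx=4.5,fy=4.5,interpolation=cv2.INTER_CUBIC))
    m=np.zeros(H.shape,bool); m[y0:y1,x0:x1]=1
    bl=(H>95)&(H<125)&(S_>80)&m&(V>50)
    cn=cv2.convexHull(big(bl))[:,0]; P=ray(c,cn,.017)[:,:2].astype(np.float32); e=cv2.minEnclosingCircle(P); d=np.array(e[0])-BC
    print(n,e,"board",d@bx,d@by)
E
```

```text
t 21.7 0.016702846332498012
top ((0.5824081897735596, 0.09778697788715363), 0.02383573353290558) board 0.020237416061257625 -0.08524120427926897
scene ((0.5817742347717285, 0.09879603236913681), 0.04944980889558792) board 0.01969150605667449 -0.08418192520421225
```

View pics/top7.png

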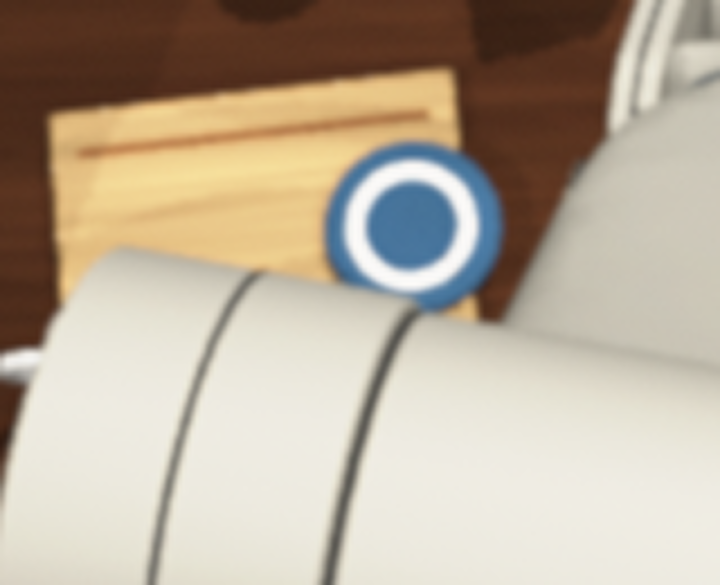

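View pics/scene7.png

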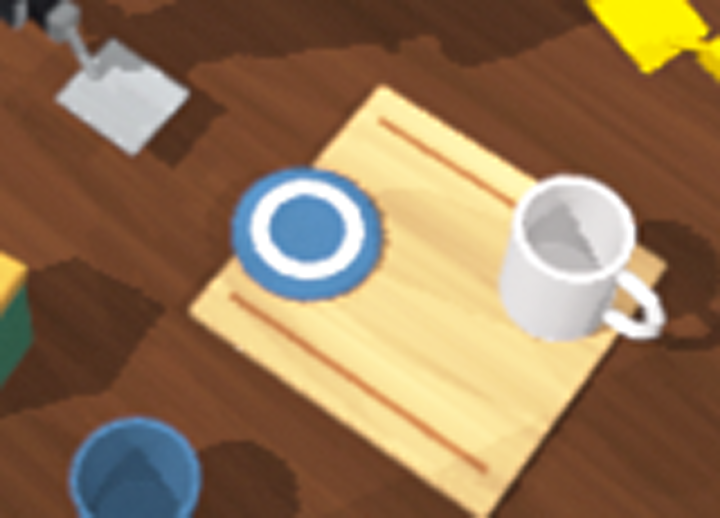

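```bash
python3 - <<'E'
from h import *
from rig import manip
tx=.0195; YW=BY+np.pi/2; p=.08
manip.servo_line(*tip2tool(b2w(tx,-.165,.0125),YW,p),rate=.12)
manip.hold(.1); print(manip.get_contact_force())
for y in (-.14,-.13,-.12,-.11,-.100):
    manip.servo_line(*tip2tool(b2w(tx,y,.0125),YW,p),rate=.04)
    f=manip.get_contact_force(); print(y,np.round([f[:2]@bx,f[:2]@by,f[2]],2))
manip.servo_line(*tip2tool(b2w(tx,-.15,.0135),YW,p),rate=.12)
manip.servo_line(*tip2tool(b2w(tx,-.22,.07),YW,p),rate=.15)
print("t",manip.get_time(),manip.get_width())
n="scene"
c=manip.camera(n); im=c["image"]; hsv=cv2.cvtColor(im,cv2.COLOR_RGB2HSV); H,S_,V=[hsv[:,:,i].astype(int) for i in range(3)]
x0,y0,x1,y1=(270,230,430,345)
cv2.imwrite(f"pics/{n}8.png",cv2.resize(im[y0:y1,x0:x1,::-1],None,fx=4.5,fy=4.5,interpolation=cv2.INTER_CUBIC))
m=np.zeros(H.shape,bool); m[y0:y1,x0:x1]=1
bl=(H>95)&(H<125)&(S_>80)&m&(V>50)
cn=cv2.convexHull(big(bl))[:,0]; P=ray(c,cn,.017)[:,:2].astype(np.float32); e=cv2.minEnclosingCircle(P); d=np.array(e[0])-BC
print(n,e,"board",d@bx,d@by)
E
```

```text
[0.64464387 0.17921409 0.40883711]
-0.14 [ 0.51  0.52 -1.03]
-0.13 [-0.19  0.35 -1.8 ]
-0.12 [ 0.37  0.4  -0.62]
-0.11 [ 0.22  0.61 -1.56]
-0.1 [-0.13 -0.09 -1.53]
t 26.1417 0.01634970991007194
scene ((0.5776077508926392, 0.13571515679359436), 0.04860204830765724) board 0.018677562132002334 -0.047042279892215676
```

View pics/scene8.png

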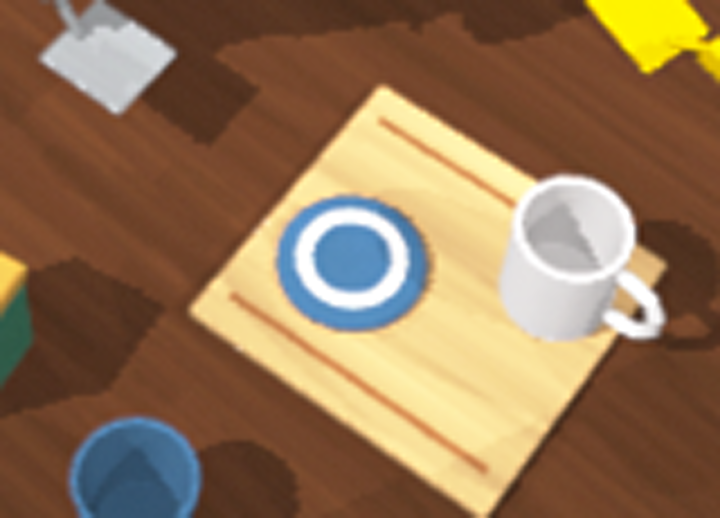

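The trivet now lies wholly on the board (board y about -47 mm) and the mug hasn't moved. Now I return the spatula.

```bash
python3 - <<'E'
from h import *
from rig import manip
g=np.load("grasp.npy"); P,r=g[:3],g[3:]
manip.move_to(P+[0,0,.10],r)
manip.servo_line(P+[0,0,.025],r,rate=.12)
manip.servo_line(P+[0,0,.004],r,rate=.05)
print(manip.get_contact_force())
for dz in (.003,.002,.001,.0003):
    manip.servo_line(P+[0,0,dz],r,rate=.02); f=manip.get_contact_force(); print(dz,np.round(f,2))
    if f[2]>3: break
print(manip.get_position()-P)
manip.command_gripper(.04,30); manip.command_gripper(.085)
manip.servo_line(manip.get_position()+np.array([0,0,.12]),r,rate=.15)
manip.hold(.1)
p=manip.get_position(); rr=manip.get_ee_rot(); c=manip.camera("wrist")
cv2.imwrite("pics/w9.png",c["image"][:,:,::-1])
c2=manip.camera("scene"); cv2.imwrite("pics/s9.png",c2["image"][:,:,::-1])
T=np.eye(4); T[:3,:3]=R.from_rotvec(rr).as_matrix(); T[:3,3]=p
c["cam_to_world"]=T@c["mount"]; pickle.dump(c,open("w9.pkl","wb"))
print("t",manip.get_time(),manip.get_width(),manip.get_contact_force())
E
```

```text
[-0.38444268  0.37763269 -1.8984826 ]
0.003 [-0.04  0.08 -1.01]
0.002 [-0.79  0.41 -1.26]
0.001 [-0.57 -0.4  -1.45]
0.0003 [-0.39 -0.56 -1.66]
[-4.98307516e-05  3.83318054e-05  2.44579114e-04]
t 31.4167 0.08490345839345266 [ 0.29499278  0.56029843 -0.53582772]
```

View pics/w9.png

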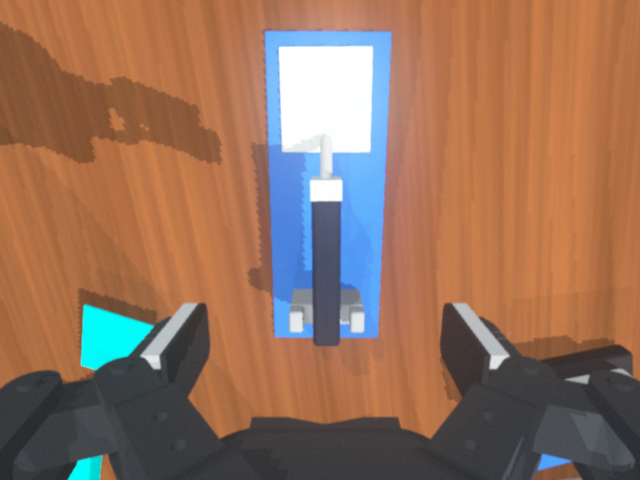

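View pics/s9.png

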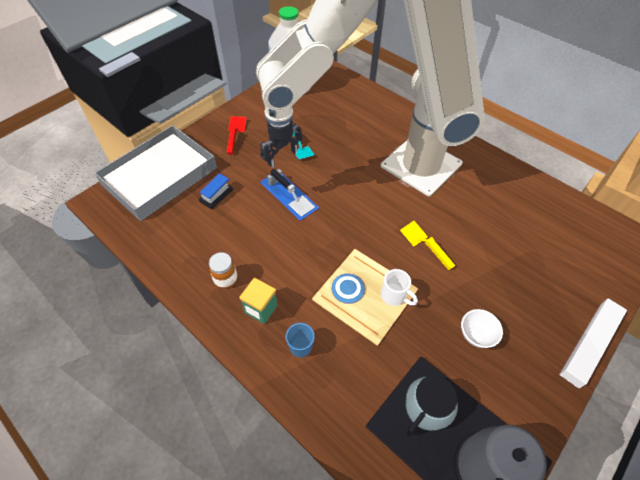

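```bash
python3 - <<'E'
from h import *
from rig import manip
c=pickle.load(open("w9.pkl","rb"))
ex=np.array([np.cos(RY),np.sin(RY)]);ey=np.array([-ex[1],ex[0]])
for uv,z in [((326,345),.050),((326,46),.0054)]:
    P=ray(c,uv,z)[0,:2]-RO; print(uv,P@ex,P@ey)
c=manip.camera("top"); im=c["image"]; hsv=cv2.cvtColor(im,cv2.COLOR_RGB2HSV); H,S_,V=[hsv[:,:,i].astype(int) for i in range(3)]
m=np.zeros(H.shape,bool); m[190:300,215:300]=1
cn=cv2.convexHull(big((H>95)&(H<125)&(S_>80)&m&(V>50)))[:,0]; e=cv2.minEnclosingCircle(ray(c,cn,.017)[:,:2].astype(np.float32)); d=np.array(e[0])-BC
print(e,d@bx,d@by)
manip.sign_off()
E
```

```text
(326, 345) -0.05548605158503216 -0.0002898834990064528
(326, 46) 0.1382634543617649 -0.00014427313867540134
((0.5773795247077942, 0.1324528008699417), 0.04753414914011955) 0.018172919452127703 -0.050273438992243
the job is handed in; nothing more can be done
```

I turned the trivet over with the spatula, put the spatula back in its rest and handed the job in at about 32 s of the 58 s allowed. No verdict was reported.

- **Flip:** I pushed the blade along the desk until the trivet met the board's -y edge and the blade slid about 53 mm under it. I then tipped the trivet over that edge, and it landed glazed face up.
- **Push onto the board:** It landed about 20 mm over the edge, so I slid it inward with the blade.
- **Trivet, last check:** The top camera puts its centre at x = 18 mm, y = -50 mm in the board frame; before the spatula went back, the scene camera gave y = -47 mm. Both are within the limits. I judged that it lies flat by eye only; its tilt and height were not measured.
- **Spatula, last check:** Its handle end and blade tip are within about 1 mm of where they were at the start. The gripper is open and clear of it.
- **Other things:** The mug and the bystanders look unmoved in the scene picture, but I did not measure them. The force readings I took stayed under about 6 N.

No check failed.

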